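# Set up the sketch box and loosen the brush

### The job

Get the sketch box ready for painting: raise its stiff lid until it stands 70 degrees up from closed, and let go so that it stays there as an easel. Then take the thick brush from the rack, loosen its bristles in the tall metal cup inside the box with three full up-and-down strokes, from near the cup's bottom up to about its rim, and hang it upright by its collar in a slot of the rack again. Leave everything else where it is.

Things in the scene. Friction and masses are not known exactly. Their poses are not given: they have to be found in the camera images.
- lid (a joint): Lid angle in rad: 0 closed, pi/2 upright, end stop 1.95; 70 degrees is 1.222. It starts shut or a little ajar. The hinge is stiff and the lid stays at whatever angle it is left; raising it takes about 5 to 6 N at the tab.
- box: Wooden sketch box fixed on the table, 240 (x, front to back) by 260 (y) by 92 mm high, walls and floor 8 mm, without the lid. Origin: centre of its underside; x points from the tab side (robot side) to the hinge side. Low dividers, 58 mm high, part the front half into two compartments; one holds the tall metal cup, the other a white dish 26 mm high.
- lid_hinge (a point): Middle of the lid's hinge axis (along the box's y), on top of the box's rear wall, 120 mm behind the box's centre and 92 mm above the table.
- lid_tab (a point): Point to pinch on the lid's dark front tab: 24 mm wide (along the hinge), 12 mm thick, standing out 41 mm past the lid's front edge. The point is 24 mm past that edge, mid-thickness: 264 mm in front of the hinge axis and, lid shut, 6 mm above it. Axes are the lid's: x from tab to hinge, y along the hinge. Lid 240 x 260 x 12 mm, white canvas inside. The tab may pivot between the pads.
- cup_in (a point): Centre of the inner floor of the tall metal cup in one front compartment of the box (left or right). The cup is fixed, 72 mm across, wall 2.5 mm, inside 67 mm across and 70 mm deep; the inner floor is 12 mm above the table. It is covered by the lid until that is raised; with the lid at 70 degrees it is free from above. Axes as the box's.
- brush: The thick brush: 225 mm long, 90 g (may vary), wooden handle 16 mm across, steel ferrule 19 mm, dark bristle head 20 mm across, black rubber collar 40 mm across and 8 mm thick. Origin at the bristle tip, z along the brush to the handle's end. Collar's underside at z = 130 mm, top at 138 mm; grip the bare handle above it, up to 225 mm. Hangs in a rack slot, rigid bristles down.
- brush_tip (a point): Bristle tip of the thick brush (same point as its origin).
- brush_collar (a point): Centre of the underside of the thick brush's collar, 130 mm above the tip.
- rack: Fixed rack: aluminium plate 100 (x) by 240 (y) by 8 mm, top 150 mm above the table, on two rear posts and a base board. Origin: centre of its underside; -x faces the robot. Three slots, 24 wide, 50 deep, at y = +80, 0, -80 mm, open at the front edge (x = -50 mm): lift a tool 10 mm or more and draw it out. All slots start full; the thick brush's own becomes free.
- rack_slot0 (a point): Hanging point of the slot at y = +80 mm: on the slot's midline, level with the plate's top, 35 mm in from the front edge. A hanging tool's collar underside is centred here.
- rack_slot1 (a point): The same for the middle slot.
- rack_slot2 (a point): The same for the slot at y = -80 mm.
- thin_brush: Bystander: thin brush, handle 8 mm across, ending 62 mm above its collar; hangs by a black collar (40 mm wide) in another rack slot. Leave alone.
- knife: Bystander: palette knife with a short dark handle 14 mm across, ending 40 mm above its collar; hangs by a black collar (40 mm wide) in another rack slot. Leave alone.
- tub: Bystander: white tub, 68 mm across, 45 mm high, in front of and between box and rack. Origin under its centre.
- paint_can: Bystander: can, 90 mm across, 120 mm high, far left.
- flask: Bystander: clear bottle, 64 mm across, 170 mm high, far right.
- saucer: Bystander: white saucer, 120 mm across, 18 mm high, near left.
There are look-alikes about, which are no part of the job. Leave any orange or pink look-alike of the brush alone.

How it is judged:
On the way, in this order (a step that is already met when the one before it is completed fails the run):
1. the lid stands at 70 degrees (within 7) and the robot has let go of it (value of joint lid between 1.1 and 1.345 rad and contact force between the fingers and lid below 0.1 N and velocity of joint lid between -0.05 and 0.05 rad/s), for 0.3 s.
2. the thick brush has been taken out of the rack (distance of brush_collar from where it was at the start of the episode above 0.08 m), for 0.1 s.
3. first stroke: bristle tip within 20 mm of the cup's inner floor (horizontal distance between brush_tip and cup_in below 0.034 m and z of brush_tip in the frame of cup_in below 0.02 m), for 0.05 s.
4. first stroke: tip raised again to more than 45 mm above the floor, still over the cup (horizontal distance between brush_tip and cup_in below 0.034 m and z of brush_tip in the frame of cup_in above 0.045 m), for 0.05 s.
5. second stroke: bristle tip within 20 mm of the cup's inner floor (all of step 3), for 0.05 s.
6. second stroke: tip raised again to more than 45 mm above the floor, still over the cup (all of step 4), for 0.05 s.
7. third stroke: bristle tip within 20 mm of the cup's inner floor (all of step 5), for 0.05 s.
8. third stroke: tip raised again to more than 45 mm above the floor, still over the cup (all of step 6), for 0.05 s.
At the end, for the whole second after the job is handed in: The lid stands at 70 degrees, within 7 degrees (1.10 to 1.345 rad). The thick brush hangs in a rack slot, at rest: collar's underside on the plate's top within 6 mm, centred 5 to 55 mm in from the front edge, brush upright within 0.15 rad (value of joint lid between 1.1 and 1.345 rad and z of brush_collar in the frame of rack between 0.144 and 0.156 m and x of brush_collar in the frame of rack between -0.045 and 0.005 m and y of brush_collar in the frame of rack between -0.1 and 0.1 m and angle between brush's own z axis and vertical below 0.15 rad and linear speed of brush below 0.03 m/s); the robot touches nothing.
It fails at once if the thin brush or the palette knife in the rack is moved more than 40 mm (distance of any of thin_brush, knife from where it was at the start of the episode above 0.04 m).
It fails at once if the tub, paint can, bottle or saucer is moved more than 40 mm (distance of any of tub, paint_can, flask, saucer from where it was at the start of the episode above 0.04 m).
It also fails if it takes over 69 s, if anything falls off the work surface, if the arm or the gripper's body presses on something with over 40 N, if the wrist force passes 120 N, or if a joint passes its speed limit or range.

### The arm

A 6-joint arm with a two-finger parallel gripper is mounted at the origin on the work surface. World frame = base frame: x ahead of the robot, y to its left, z up, the work surface at z = 0. Lengths are in m, angles in rad, forces in N, time in s.
With the tool pointing down it reaches from about 0.25 to 0.725 m from the base axis. Payload 4 kg.
Tool frame: the origin (TCP) lies at the very end of the fingers, on their centre line; the grasp point (between the pads) lies 19 mm behind it; z points along the fingers, y is the line along which they close (so a half turn about z gives the same grasp; the last joint's range is limited). The gripper opens to 85 mm and grips with 20 to 120 N. Pads are 22 mm wide; open, the fingers measure 114 mm over their backs; the gripper's body (76 mm by 85 mm) begins 54 mm behind the grasp point. The pads swing forward as they close: fully open they stand 13 mm farther back than shut.
Start: joints at [-1.153, 0.241, 0.005, 1.335, 0, 1.571], TCP at [0.203, -0.457, 0.209] pointing down, gripper open.
Joint ranges: [-2.72, 2.72], [-1.05, 1.87], [-1.09, 1.28], [-1.99, 2.15], [-1.42, 1.44], [-3.14, 3.14]. Speed limits (rad/s): [2.79, 2.79, 3.14, 3.14, 3.14, 3.14].

### API

Orientations are given as a unit quaternion [x, y, z, w].
In Python, from workcell import * gives the robot as it stands. The module is installed in compiled form; this text tells all that it offers.
- The arm moves only by the tool send_rows, never from a script. Its argument "steps" is text: rows parted by semicolons, each of 7 numbers parted by spaces: the opening, from -1 (shut) to 1 (fully open), then the shift along the world's x, y, z in m, then the turn, a rotation vector about the world's x, y, z in rad. A call has exactly 5 rows; each row shifts and turns the commanded pose from where the row before left it; what a row does not reach is not made up. A row lasts 1/12 s, in which the tool goes at most 41.7 mm and 7.16 degrees, less where a joint would pass 70% of its speed; a pose out of reach is approached as far as the arm can. A call is refused whole if a number of a shift passes 0.0417 or a number of a turn 0.125, either way. A call with a gripper value outside its range is refused whole. The fingers move at their own pace and stop on an object; the grip force is fixed at half the most. Time passes only in rows, so rows that do not move let the fingers close, or fill a call up. It gives the time, the measured TCP pose, the force, the opening and the grip force at its end, in the units of the state.
- get_obs(): the state, without advancing time (a new reading comes with each control period).
- camera(name): name is "side" or "top" or "wrist"; returns a dict with "frame" (384x512x3 uint8, red, green, blue), "range_z" (384x512 float32, m along the optical axis (not along the pixel's ray), 0 where there is no reading), "camera_matrix" (3x3 intrinsics, pixels), "extrinsics" (4x4, takes a point from world to camera coordinates); the wrist camera has in their place "T_tool_cam" (4x4, takes a point from camera to tool coordinates, whose origin is the TCP and whose axes are the flange's). Camera axes: x right, y down, z forward; pixel columns grow to the right and rows downward; lengths in m; the calibration is good to about 2 mm. A picture is of the moment at which its call begins: read the wrist's pose just before it.
- job_done(): hands the job in; it is judged then, once.
The state is a dict: "clock": time; "joint_pos": joint angles; "joint_vel": joint speeds; "tau": joint torques, N m; "eef_pos": TCP position; "tool_rot": TCP orientation; "ft_force": force on the tool from outside, world axes, zero at the start; "ft_torque": the same for the moment, N m; "grip_width": finger opening in m; "grasp_force": force on a finger pad.
Only numpy, scipy, OpenCV 4.12 (cv2) and the standard library are available. Lean on these libraries where they do the work, as an engineer would, in place of code of your own. Each camera call takes 0.05 s, during which the arm holds its last target. There are 200 camera calls.

## Working session

There is one attempt and no reset: what is moved stays moved. The work goes in short steps, Python scripts to look and compute and a tool call to move; the robot and the scene stay as the last step left them, time stands still between calls to the robot, and variables do not carry over. Pictures are saved under pics/ and viewed, at most 10 in all, crops included, and the job is handed in when it is done.

Besides the shell and the picture viewer there is one more tool, called after "Call:" as a command line: name --argument value ..., lists and objects as JSON in quotes. send_rows: Moves the arm, as the interface text tells. Its arguments: {"type":"object","properties":{"steps":{"type":"string"}},"required":["steps"]}

```bash
mkdir -p pics; cat > h.py <<'E'
import numpy as np, cv2
from workcell import *
from scipy.spatial.transform import Rotation as R
def cam(n):
    o=get_obs(); c=camera(n); K=c["camera_matrix"]
    if n=="wrist":
        T=np.eye(4);T[:3,:3]=R.from_quat(o["tool_rot"]).as_matrix();T[:3,3]=o["eef_pos"];W=T@c["T_tool_cam"]
    else: W=np.linalg.inv(c["extrinsics"])
    d=c["range_z"]; v,u=np.mgrid[:384,:512]
    P=np.stack([(u-K[0,2])/K[0,0]*d,(v-K[1,2])/K[1,1]*d,d],-1)@W[:3,:3].T+W[:3,3]
    P[d==0]=np.nan
    return c["frame"],P,K,W
E
python3 - <<'E'
from h import *
o=get_obs(); print({k:np.round(v,3) for k,v in o.items()})
for n in("top","side"):
    f,P,K,W=cam(n); cv2.imwrite(f"pics/{n}0.png",cv2.resize(f[:,:,::-1],(800,600))); np.savez(n+"0",f=f,P=P,K=K,W=W); print(n,W[:3,3])
E
```

```text
{'clock': np.float64(0.0), 'joint_pos': array([-1.153,  0.241,  0.004,  1.335,  0.   ,  1.571]), 'joint_vel': array([ 0.   , -0.   , -0.   ,  0.   ,  0.001,  0.001]), 'tau': array([ 2.0000e-03, -3.7232e+01,  2.5241e+01,  1.7000e-02,  0.0000e+00,
        0.0000e+00]), 'eef_pos': array([ 0.203, -0.456,  0.208]), 'tool_rot': array([ 0.978,  0.207, -0.   , -0.001]), 'ft_force': array([0.235, 0.473, 0.104]), 'ft_torque': array([ 0.028,  0.025, -0.022]), 'grasp_force': np.float64(0.0), 'grip_width': np.float64(0.086)}
top [ 0.40196165 -0.0039123   1.55586166]
side [-0.37040746  0.84661362  0.92542633]
```

View pics/top0.png

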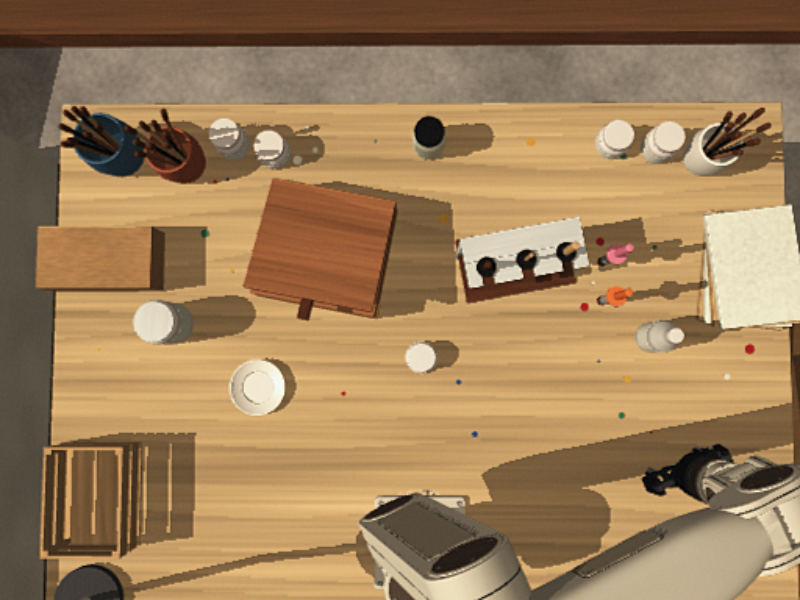

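View pics/side0.png

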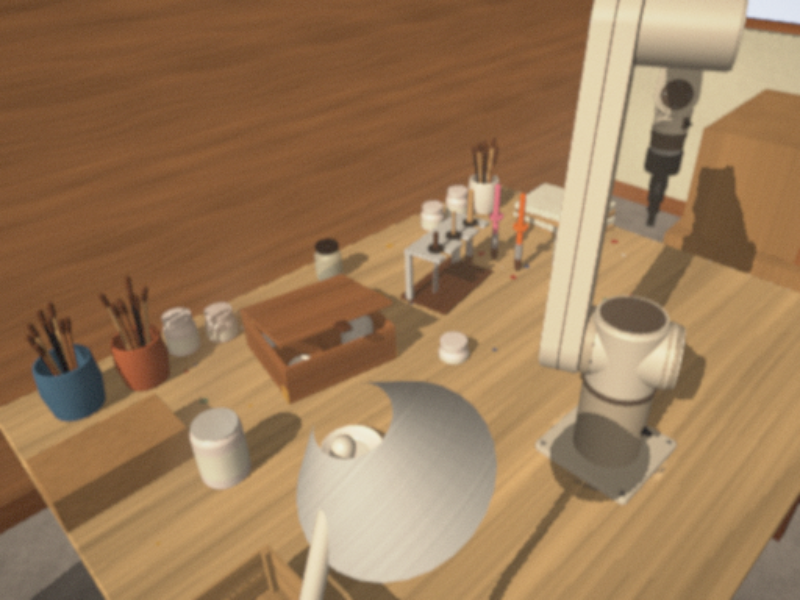

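The top view shows the box with its lid ajar (tab at (305,310), lid corners (272,180), (395,203), (375,315), (245,290)). The rack has three collars at (487,267), (527,259) and (568,250). The pink look-alike is at (620,255) and the orange one at (620,295). The side view shows the cup at about (355,330) on the -y side of the box, and the dish at (300,358).

```bash
python3 - <<'E'
from h import *
s=np.load("top0.npz");f=s['f'];P=s['P'];g=.64
# lid points
reg=np.zeros((384,512),np.uint8);cv2.fillPoly(reg,[np.int32(np.array([[278,188],[388,210],[370,300],[254,280]])*.64)],1)
Q=P[reg>0];Q=Q[~np.isnan(Q[:,0])];c=Q.mean(0);n=np.linalg.svd(Q-c)[2][2];n*=np.sign(n[2]);print("lid c",c,"n",n,"tilt",np.arccos(n[2]),"az",np.degrees(np.arctan2(n[1],n[0])))
# residual mask: lid outline
hsv=cv2.cvtColor(f,cv2.COLOR_RGB2HSV)
d=np.abs((P-c)@n)<.006
d[:100]|=False
m=(d&(P[:,:,2]>.07)).astype(np.uint8);m[:, :140]=0;m[:,270:]=0
nn,l,st,ce=cv2.connectedComponentsWithStats(m);i=1+np.argmax(st[1:,4]);cn=cv2.findContours((l==i).astype(np.uint8),0,1)[0][0]
print(st[i]);ap=cv2.approxPolyDP(cn,5,True)[:,0];print([ (p.tolist(),P[p[1],p[0]].round(3).tolist()) for p in ap])
print("tab pts");
for v in range(188,206,3): print([P[v,u].round(3).tolist() for u in (190,194,198)])
# rack
reg=np.zeros((384,512),np.uint8);cv2.fillPoly(reg,[np.int32(np.array([[455,235],[582,215],[592,280],[465,305]])*.64)],1)
z=P[:,:,2];m=((reg>0)&(np.abs(z-.15)<.006)&(hsv[:,:,1]<50)&(hsv[:,:,2]>120)).astype(np.uint8)
cn=np.vstack(cv2.findContours(m,0,1)[0]);xy=P[m>0][:,:2].astype(np.float32);r=cv2.minAreaRect(xy*1000);print("rack",r,cv2.boxPoints(r).round())
# collars & handles
for (u,v) in ((487,267),(527,259),(568,250)):
    u,v=int(u*g),int(v*g);w=P[v-14:v+14,u-12:u+13].reshape(-1,3)
    k=w[np.abs(w[:,2]-.159)<.0035];h=w[w[:,2]>.175]
    print("collar",len(k),k.mean(0).round(3) if len(k) else 0,"handle top",len(h),h[:,2].max() if len(h) else 0,h.mean(0).round(3) if len(h) else 0)
F=f[120:215,140:400];cv2.imwrite("pics/crop.png",cv2.resize(F[:,:,::-1],None,fx=3,fy=3,interpolation=2))
E
```

```text
lid c [0.61754134 0.19820615 0.13097481] n [ 0.21187306 -0.04165048  0.97640926] tilt 0.21764228468526964 az -11.12151687532876
[ 156  114   98   91 5839]
[([174, 114], [0.759, 0.305, 0.103]), ([156, 183], [0.531, 0.346, 0.158]), ([191, 189], [0.512, 0.238, 0.156]), ([193, 204], [0.466, 0.231, 0.162]), ([201, 191], [0.506, 0.208, 0.156]), ([238, 199], [0.482, 0.094, 0.155]), ([253, 129], [0.71, 0.051, 0.101])]
tab pts
[[0.515, 0.242, 0.156], [0.516, 0.23, 0.153], [0.516, 0.218, 0.152]]
[[0.511, 0.253, 0.09], [0.506, 0.229, 0.156], [0.506, 0.217, 0.156]]
[[0.507, 0.268, 0.005], [0.497, 0.229, 0.159], [0.496, 0.216, 0.162]]
[[0.497, 0.269, 0.0], [0.487, 0.228, 0.165], [0.488, 0.217, 0.156]]
[[0.487, 0.267, 0.006], [0.478, 0.229, 0.159], [0.478, 0.216, 0.163]]
[[0.469, 0.241, 0.158], [0.469, 0.227, 0.169], [0.477, 0.241, 0.001]]
rack ((598.42333984375, -205.96331787109375), (99.28997039794922, 240.32562255859375), 10.638246536254883) [[ 527.  -97.]
 [ 572. -333.]
 [ 669. -315.]
 [ 625.  -79.]]
collar 96 [ 0.57  -0.13   0.159] handle top 22 0.20333130027667856 [ 0.567 -0.129  0.195]
collar 107 [ 0.585 -0.208  0.158] handle top 15 0.22291252793905336 [ 0.583 -0.207  0.205]
collar 86 [ 0.598 -0.284  0.158] handle top 51 0.25001066074576817 [ 0.596 -0.284  0.225]
```

View pics/crop.png

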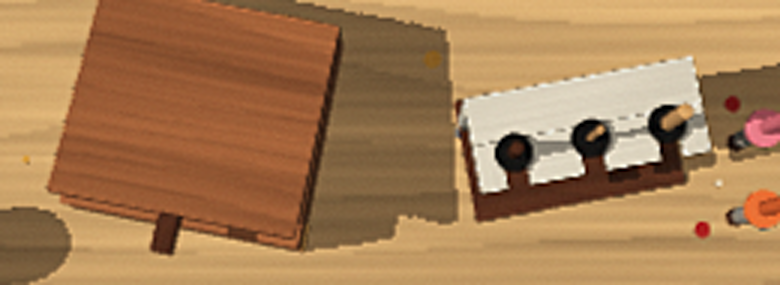

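The three hanging tools are at crop pixels (515,150), short and dark, which is the knife; (592,137), a narrow handle ending at z 0.22, which is the thin brush; and (668,122), a wide wooden handle ending at z 0.25. The last one is the thick brush, in slot 2. The pink and orange ones stand beside the rack and are look-alikes. The lid is open 0.218 rad, and the tab is at crop (165,233), about (0.481, 0.225, 0.155). I'll move to the tab now.

Call:
send_rows --steps "1 0.008 0.028 0.002 0 0 0.1016;1 0.008 0.028 0.002 0 0 0.1016;1 0.008 0.028 0.002 0 0 0.1016;1 0.008 0.028 0.002 0 0 0.1016;1 0.008 0.028 0.002 0 0 0.1016"

```text
clock: 0.52
eef_pos: [0.2427, -0.3154, 0.2186]
tool_rot: [0.894, 0.448, -0.0, -0.001]
ft_force: [0.2, -0.2, 0.2]
grip_width: 0.0849
grasp_force: 0.0
```

Call:
send_rows --steps "1 0.008 0.028 0.002 0 0 0.1016;1 0.008 0.028 0.002 0 0 0.1016;1 0.008 0.028 0.002 0 0 0.1016;1 0.008 0.028 0.002 0 0 0.1016;1 0.008 0.028 0.002 0 0 0.1016"

```text
clock: 0.93
eef_pos: [0.2826, -0.1755, 0.2288]
tool_rot: [0.752, 0.659, -0.0, -0.0]
ft_force: [0.5, 0.1, 0.3]
grip_width: 0.0851
grasp_force: 0.0
```

Call:
send_rows --steps "1 0.008 0.028 0.002 0 0 0.1016;1 0.008 0.028 0.002 0 0 0.1016;1 0.008 0.028 0.002 0 0 0.1016;1 0.008 0.028 0.002 0 0 0.1016;1 0.008 0.028 0.002 0 0 0.1016"

```text
clock: 1.35
eef_pos: [0.3226, -0.0356, 0.2389]
tool_rot: [0.563, 0.827, -0.0, -0.0]
ft_force: [0.5, 0.0, 1.0]
grip_width: 0.0853
grasp_force: 0.0
```

Call:
send_rows --steps "1 0.008 0.028 0.002 0 0 0.1016;1 0.008 0.028 0.002 0 0 0.1016;1 0.008 0.028 0.002 0 0 0.1016;1 0.008 0.028 0.002 0 0 0.1016;1 0.008 0.028 0.002 0 0 0.1016"

```text
clock: 1.77
eef_pos: [0.3626, 0.1045, 0.2488]
tool_rot: [0.336, 0.942, -0.0, -0.0]
ft_force: [0.5, 0.0, 0.4]
grip_width: 0.0852
grasp_force: 0.0
```

Call:
send_rows --steps "1 0.008 0.028 0.002 0 0 0.1016;1 0.008 0.028 0.002 0 0 0.1016;1 0.008 0.028 0.002 0 0 0.1016;1 0.008 0.028 0.002 0 0 0.1016;1 0.008 0.028 0.002 0 0 0.1016"

```text
clock: 2.18
eef_pos: [0.4027, 0.2444, 0.2586]
tool_rot: [0.089, 0.996, -0.0, -0.0]
ft_force: [1.1, -1.0, 0.5]
grip_width: 0.0854
grasp_force: 0.0
```

```bash
python3 - <<'E'
from h import *
o=get_obs(); print(o['clock'],o['joint_pos'].round(3),o['eef_pos'].round(4)); print(R.from_quat(o['tool_rot']).as_matrix().round(3))
E
```

```text
2.1833 [ 0.545  0.167  0.041  1.446 -0.     0.724] [0.4027 0.2444 0.2586]
[[-0.984  0.177 -0.001]
 [ 0.177  0.984 -0.001]
 [ 0.001 -0.001 -1.   ]]
```

Call:
send_rows --steps "1 0.0045 -0.0014 -0.0076 -0.018 -0.0965 0;1 0.0045 -0.0014 -0.0076 -0.018 -0.0965 0;1 0.0045 -0.0014 -0.0076 -0.018 -0.0965 0;1 0.0045 -0.0014 -0.0076 -0.018 -0.0965 0;1 0.0045 -0.0014 -0.0076 -0.018 -0.0965 0"

```text
clock: 2.6
eef_pos: [0.4255, 0.236, 0.221]
tool_rot: [0.089, 0.965, -0.022, 0.244]
ft_force: [0.2, -0.5, -1.2]
grip_width: 0.0855
grasp_force: 0.0
```

Call:
send_rows --steps "1 0.0045 -0.0014 -0.0076 -0.018 -0.0965 0;1 0.0045 -0.0014 -0.0076 -0.018 -0.0965 0;1 0.0045 -0.0014 -0.0076 -0.018 -0.0965 0;1 0 0 0 0 0 0;1 0 0 0 0 0 0"

```text
clock: 3.02
eef_pos: [0.437, 0.231, 0.1961]
tool_rot: [0.083, 0.921, -0.037, 0.379]
ft_force: [-0.7, 0.7, 0.2]
grip_width: 0.0851
grasp_force: 0.0
```

```bash
python3 - <<'E'
from h import *
o=get_obs(); print(o['joint_pos'].round(3),o['eef_pos'].round(4)); M=R.from_quat(o['tool_rot']).as_matrix(); print(M.round(3))
f,P,K,W=cam("wrist"); cv2.imwrite("pics/w1.png",f[:,:,::-1])
G=np.array([.481,.225,.155]);print("G in tool",(M.T@(G-o['eef_pos'])).round(4))
p=W[:3,:3].T@(G-W[:3,3]);print("px",(K@p/p[2]).round(0))
E
```

```text
[ 0.912 -0.048 -0.646  0.551 -0.678  0.941] [0.437  0.231  0.1961]
[[-0.699  0.181  0.692]
 [ 0.125  0.983 -0.131]
 [-0.704 -0.005 -0.71 ]]
G in tool [-0.0026  0.0023  0.0604]
px [257. 200.   1.]
```

View pics/w1.png

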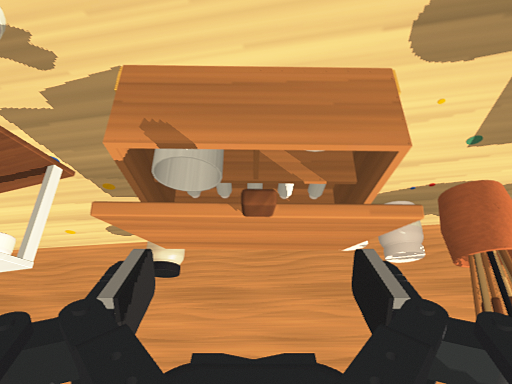

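The wrist picture shows the tab at (259,202), which matches the predicted (257,200). The open fingers straddle that line. The cup is at (188,168), on the -y side. I'll go in and pinch the tab.

Call:
send_rows --steps "1 0.0118 -0.0017 -0.0113 0 0 0;1 0.0118 -0.0017 -0.0113 0 0 0;1 0.0118 -0.0017 -0.0113 0 0 0;1 0.0118 -0.0017 -0.0113 0 0 0;1 0.0118 -0.0017 -0.0113 0 0 0"

```text
clock: 3.48
eef_pos: [0.5013, 0.2248, 0.1442]
tool_rot: [0.086, 0.92, -0.034, 0.382]
ft_force: [0.5, 0.4, 0.4]
grip_width: 0.0854
grasp_force: 0.0
```

Call:
send_rows --steps "0 0 0 0 0 0 0;-0.3 0 0 0 0 0 0;-0.7 0 0 0 0 0 0;-1 0 0 0 0 0 0;-1 0 0 0 0 0 0"

```text
clock: 3.9
eef_pos: [0.4982, 0.2239, 0.143]
tool_rot: [0.085, 0.92, -0.035, 0.382]
ft_force: [-3.7, -0.4, 0.9]
grip_width: 0.026
grasp_force: 3.4
```

Call:
send_rows --steps "-1 0 0 0 0 0 0;-1 0 0 0 0 0 0;-1 0 0 0 0 0 0;-1 0 0 0 0 0 0;-1 0 0 0 0 0 0"

```text
clock: 4.32
eef_pos: [0.4974, 0.2231, 0.1415]
tool_rot: [0.085, 0.92, -0.036, 0.381]
ft_force: [-5.1, -2.3, 2.5]
grip_width: 0.0217
grasp_force: 59.0
```

```bash
python3 - <<'E'
from h import *
o=get_obs(); print(o['joint_pos'].round(3),o['eef_pos'].round(4)); M=R.from_quat(o['tool_rot']).as_matrix(); print(M.round(3))
# grasp point relative to hinge -> arc; tool pitch goes with 45deg rotation over the lift
bx=np.array([.983,-.184,0]);h=np.array([.184,.983,0]);H=np.array([.733,.178,.092])
p0=o['eef_pos']; a0=M[:,2]; g0=p0-.022*a0; r=g0-H
print("lid ang now",np.arctan2(r[2],-r@bx)-.0227, np.hypot(r[2],r@bx))
# rotation opening lid: about +h or -h?
th=1.235-.218; N=20; pit=np.radians(48)
prev=p0
for i in range(1,N+1):
    g=H+R.from_rotvec(h*th*i/N).apply(r); a=R.from_rotvec(h*pit*i/N).apply(a0)
    p=g+.022*a; print(i,(p-prev).round(4)); prev=p
print("end",prev,a,"rot/row",h*pit/N)
E
```

```text
[ 0.775  0.096 -0.692  0.263 -0.617  0.789] [0.4974 0.2231 0.1415]
[[-0.696  0.183  0.695]
 [ 0.128  0.983 -0.13 ]
 [-0.707 -0.001 -0.708]]
lid ang now 0.22676214304518244 0.2636397315831738
1 [ 0.0029 -0.0005  0.0123]
2 [ 0.0035 -0.0007  0.0121]
3 [ 0.0041 -0.0008  0.0119]
4 [ 0.0047 -0.0009  0.0116]
5 [ 0.0053 -0.001   0.0114]
6 [ 0.0059 -0.0011  0.0111]
7 [ 0.0064 -0.0012  0.0108]
8 [ 0.007  -0.0013  0.0104]
9 [ 0.0075 -0.0014  0.01  ]
10 [ 0.008  -0.0015  0.0096]
11 [ 0.0084 -0.0016  0.0092]
12 [ 0.0089 -0.0017  0.0087]
13 [ 0.0093 -0.0017  0.0082]
14 [ 0.0097 -0.0018  0.0077]
15 [ 0.0101 -0.0019  0.0072]
16 [ 0.0105 -0.002   0.0067]
17 [ 0.0108 -0.002   0.0061]
18 [ 0.0111 -0.0021  0.0056]
19 [ 0.0113 -0.0021  0.005 ]
20 [ 0.0116 -0.0022  0.0044]
end [0.65441083 0.19371894 0.32154561] [-0.05205645  0.0099963  -0.99859411] rot/row [0.00770737 0.04117581 0.        ]
```

Call:
send_rows --steps "-1 0.0029 -0.0005 0.0123 0.0077 0.041 0;-1 0.0035 -0.0007 0.0121 0.0077 0.041 0;-1 0.0041 -0.0008 0.0119 0.0077 0.041 0;-1 0.0047 -0.0009 0.0116 0.0077 0.041 0;-1 0.0053 -0.001 0.0114 0.0077 0.041 0"

```text
clock: 4.73
eef_pos: [0.5165, 0.2193, 0.1991]
tool_rot: [0.087, 0.956, -0.026, 0.28]
ft_force: [3.9, 1.7, -9.4]
grip_width: 0.0217
grasp_force: 63.1
```

Call:
send_rows --steps "-1 0.0059 -0.0011 0.0111 0.0077 0.041 0;-1 0.0064 -0.0012 0.0108 0.0077 0.041 0;-1 0.007 -0.0013 0.0104 0.0077 0.041 0;-1 0.0075 -0.0014 0.01 0.0077 0.041 0;-1 0.008 -0.0015 0.0096 0.0077 0.041 0"

```text
clock: 5.15
eef_pos: [0.5498, 0.2128, 0.2508]
tool_rot: [0.089, 0.98, -0.017, 0.177]
ft_force: [-7.4, -0.2, -2.8]
grip_width: 0.0213
grasp_force: 64.0
```

Call:
send_rows --steps "-1 0.0084 -0.0016 0.0092 0.0077 0.041 0;-1 0.0089 -0.0017 0.0087 0.0077 0.041 0;-1 0.0093 -0.0017 0.0082 0.0077 0.041 0;-1 0.0097 -0.0018 0.0077 0.0077 0.041 0;-1 0.0101 -0.0019 0.0072 0.0077 0.041 0"

```text
clock: 5.57
eef_pos: [0.5961, 0.2038, 0.2935]
tool_rot: [0.091, 0.993, -0.008, 0.075]
ft_force: [-9.7, -2.4, 2.9]
grip_width: 0.0218
grasp_force: 64.3
```

Call:
send_rows --steps "-1 0.0105 -0.002 0.0067 0.0077 0.041 0;-1 0.0108 -0.002 0.0061 0.0077 0.041 0;-1 0.0111 -0.0021 0.0056 0.0077 0.041 0;-1 0.0113 -0.0021 0.005 0.0077 0.041 0;-1 0.0116 -0.0022 0.0044 0.0077 0.041 0"

```text
clock: 5.98
eef_pos: [0.6519, 0.1928, 0.322]
tool_rot: [0.093, 0.995, 0.002, -0.025]
ft_force: [-6.1, -2.6, 6.4]
grip_width: 0.0218
grasp_force: 62.2
```

Call:
send_rows --steps "-1 0 0 0 0 0 0;-1 0 0 0 0 0 0;-1 0 0 0 0 0 0;-1 0 0 0 0 0 0;-1 0 0 0 0 0 0"

```text
clock: 6.4
eef_pos: [0.6561, 0.1921, 0.3194]
tool_rot: [0.093, 0.995, 0.001, -0.021]
ft_force: [3.6, -5.0, -4.4]
grip_width: 0.0208
grasp_force: 58.9
```

```bash
cat > lid.py <<'E'
from h import *
o=get_obs(); M=R.from_quat(o['tool_rot']).as_matrix(); print(o['joint_pos'].round(3),o['eef_pos'].round(4),M[:,2].round(3),o['ft_force'].round(1))
bx=np.array([.983,-.184,0]);H=np.array([.733,.178,.092])
r=o['eef_pos']-.022*M[:,2]-H;print("lid ang by tcp",np.arctan2(r[2],-r@bx)-.0227, np.hypot(r[2],r@bx))
f,P,K,W=cam("top");np.savez("top1",f=f,P=P)
h=np.array([.184,.983,0]);D=P-H;s=-D@bx;t=D@h;z=D[:,:,2]
m=(np.abs(t)>.05)&(np.abs(t)<.125)&(s>.01)&(s<.18)&(z>.04)&(z<.28)&(z>1.2*s)
Q=np.stack([s[m],z[m]],1);print(len(Q))
for lo in np.arange(.05,.28,.04):
    k=(Q[:,1]>lo)&(Q[:,1]<lo+.04)
    if k.sum()>5: print(lo,k.sum(),np.median(Q[k],0).round(4))
if len(Q)>20:
    vx,vy,_,_=cv2.fitLine(Q.astype(np.float32),cv2.DIST_HUBER,0,.01,.01).ravel();print("lid ang cam",np.arctan2(abs(vy),abs(vx)))
E
python3 lid.py
```

```text
[0.277 0.75  1.108 1.967 0.016 0.463] [0.6561 0.1921 0.3194] [-0.041  0.005 -0.999] [ 3.6 -5.  -4.4]
lid ang by tcp 1.247700066522345 0.2610773235482543
399
0.05 40 [0.0152 0.0754]
0.09 63 [0.0285 0.1104]
0.13 69 [0.0439 0.1508]
0.16999999999999998 76 [0.0596 0.1911]
0.20999999999999996 151 [0.0778 0.2259]
lid ang cam 1.190934
```

Call:
send_rows --steps "0 0 0 0 0 0 0;0.3 0 0 0 0 0 0;0.6 0 0 0 0 0 0;0.6 0 0 0 0 0 0;0.6 0 0 0 0 0 0"

```text
clock: 6.87
eef_pos: [0.6538, 0.1948, 0.3219]
tool_rot: [0.092, 0.996, 0.003, -0.021]
ft_force: [-0.4, -0.6, -0.3]
grip_width: 0.0682
grasp_force: 0.0
```

Call:
send_rows --steps "0.6 0 0 0.01 0 0 0;0.6 -0.002 0 0.015 0 0 0;0.6 -0.004 0 0.02 0 0 0;0.6 -0.008 0 0.02 0 0 0;0.6 -0.015 0 0.02 0 0 0"

```text
clock: 7.28
eef_pos: [0.6145, 0.1913, 0.3979]
tool_rot: [0.092, 0.996, 0.005, -0.015]
ft_force: [0.6, 0.1, -0.4]
grip_width: 0.0681
grasp_force: 0.0
```

Call:
send_rows --steps "0.6 -0.035 -0.02 0.005 0 0 0;0.6 -0.035 -0.02 0 0 0 0;0.6 -0.035 -0.02 0 0 0 0;0.6 -0.035 -0.02 0 0 0 0;0.6 -0.035 -0.02 0 0 0 0"

```text
clock: 7.7
eef_pos: [0.4587, 0.1021, 0.4044]
tool_rot: [0.092, 0.996, 0.006, -0.012]
ft_force: [1.1, 0.0, 2.0]
grip_width: 0.0682
grasp_force: 0.0
```

```bash
python3 lid.py; python3 - <<'E'
from h import *
f,P,K,W=cam("side");np.savez("side1",f=f,P=P,K=K,W=W);cv2.imwrite("pics/side1.png",cv2.resize(f[:,:,::-1],(800,600)))
f=np.load("top1.npz")["f"];cv2.imwrite("pics/top1.png",cv2.resize(f[80:300,130:430,::-1],None,fx=2.6,fy=2.6))
E
```

```text
[0.206 0.209 0.468 1.85  0.019 0.389] [0.4587 0.1021 0.4044] [-0.023  0.014 -1.   ] [1.1 0.  2. ]
lid ang by tcp 0.8962732588210699 0.4205909786552337
794
0.05 85 [0.0152 0.0771]
0.09 127 [0.0288 0.1115]
0.13 133 [0.0436 0.1509]
0.16999999999999998 155 [0.0591 0.1907]
0.20999999999999996 294 [0.0772 0.2258]
lid ang cam 1.1906897
```

View pics/top1.png

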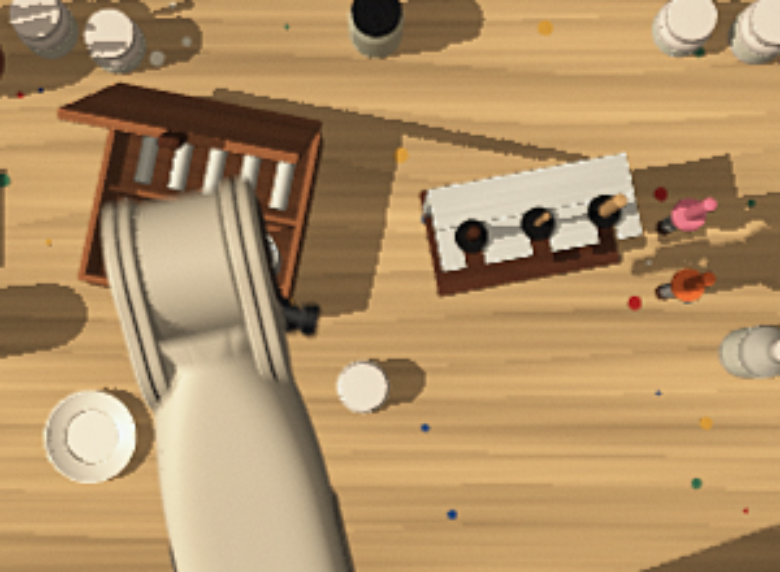

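The lid stands at about 70° (camera fit 1.19, by the tool 1.25) and didn't change on release. The brushes are untouched: knife at (472,236), thin brush at (540,222), thick brush at (607,210). I'll go over the thick brush.

Call:
send_rows --steps "0.1 0.011 -0.032 -0.008 0 0 0.037;0.1 0.011 -0.032 -0.008 0 0 0.037;0.1 0.011 -0.032 -0.008 0 0 0.037;0.1 0.011 -0.032 -0.008 0 0 0.037;0.1 0.011 -0.032 -0.008 0 0 0.037"

```text
clock: 8.22
eef_pos: [0.5171, -0.0584, 0.3645]
tool_rot: [-0.002, 1.0, 0.003, -0.012]
ft_force: [0.8, -0.0, 0.2]
grip_width: 0.0468
grasp_force: 0.0
```

Call:
send_rows --steps "0.1 0.011 -0.032 -0.008 0 0 0.037;0.1 0.011 -0.032 -0.008 0 0 0.037;0.1 0.011 -0.032 -0.008 0 0 0.037;0.1 0.011 -0.032 -0.008 0 0 0.037;0.1 0.011 -0.032 -0.008 0 0 0.037"

```text
clock: 8.63
eef_pos: [0.5723, -0.2188, 0.3244]
tool_rot: [-0.094, 0.996, 0.001, -0.013]
ft_force: [1.2, -0.3, 0.0]
grip_width: 0.047
grasp_force: 0.0
```

Call:
send_rows --steps "0.1 0.008 -0.02 -0.008 0 0 0;0.1 0.008 -0.02 -0.008 0 0 0;0.1 0.008 -0.02 -0.008 0 0 0;0.1 0 0 0 0 0 0;0.1 0 0 0 0 0 0"

```text
clock: 9.05
eef_pos: [0.5956, -0.2781, 0.2985]
tool_rot: [-0.092, 0.996, 0.002, -0.015]
ft_force: [-1.1, -0.3, 0.9]
grip_width: 0.0467
grasp_force: 0.0
```

```bash
cat > br.py <<'E'
from h import *
o=get_obs(); M=R.from_quat(o['tool_rot']).as_matrix(); print(o['joint_pos'].round(3),o['eef_pos'].round(4),o['grip_width'].round(4));print(M.round(3))
f,P,K,W=cam("wrist");d=P-np.array([.598,-.286,0]);k=(np.hypot(d[:,:,0],d[:,:,1])<.03)
for lo,hi in((.153,.164),(.17,.20),(.20,.23),(.235,.26)):
    q=P[k&(P[:,:,2]>lo)&(P[:,:,2]<hi)]; print(lo,len(q),q.mean(0).round(4) if len(q) else "", ((q.min(0)+q.max(0))/2).round(4) if len(q) else "")
cv2.imwrite("pics/w2.png",f[:,:,::-1])
# turn fix to exact down with y along rack y
y=np.array([-.1845,.9828,0]);z=np.array([0,0,-1.]);T=np.stack([np.cross(y,z),y,z],1);print("fix rotvec",R.from_matrix(T@M.T).as_rotvec().round(4))
E
python3 br.py
```

```text
Traceback (most recent call last):
  File "br.py", line 2, in <module>
    o=get_obs(); M=R.from_quat(o['tool_rot']).as_matrix(); print(o['joint_pos'].round(3),o['eef_pos'].round(4),o['grip_width'].round(4));print(M.round(3))
                                                                                                               ^^^^^^^^^^^^^^^^^^^^^
AttributeError: 'float' object has no attribute 'round'
```

```bash
sed -i "s/,o\['grip_width'\].round(4)//" br.py; python3 br.py
```

```text
[-0.431  0.62   0.815  1.793 -0.012 -0.615] [ 0.5956 -0.2781  0.2985]
[[-0.983 -0.183 -0.031]
 [-0.183  0.983  0.   ]
 [ 0.03   0.006 -1.   ]]
0.153 937 [ 0.5933 -0.2899  0.1586] [ 0.5962 -0.2896  0.1585]
0.17 137 [ 0.5917 -0.2897  0.1858] [ 0.5929 -0.2894  0.185 ]
0.2 192 [ 0.5918 -0.2895  0.2158] [ 0.5932 -0.2894  0.215 ]
0.235 443 [ 0.5964 -0.2896  0.2443] [ 0.5978 -0.2896  0.2411]
fix rotvec [-0.0005 -0.0307  0.0012]
```

View pics/w2.png

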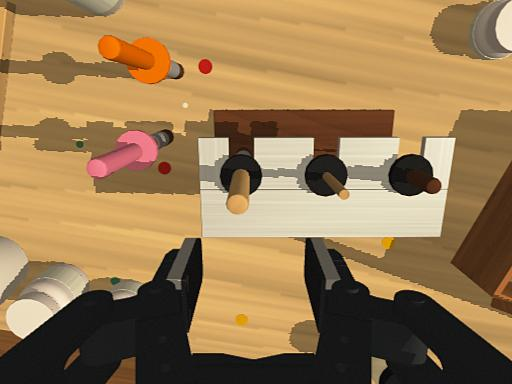

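The wrist picture shows the wide handle of the thick brush at (238,190) in slot 2, the thin brush at (330,180) and the knife at (420,180). The pink and orange look-alikes are apart at the left. I'll descend and grip the thick brush.

Call:
send_rows --steps "0.1 0.0014 -0.011 0 0 -0.031 0;0.1 0 0 0 0 0 0;0.1 0 0 -0.013 0 0 0;0.1 0 0 -0.018 0 0 0;0.1 0 0 -0.02 0 0 0"

```text
clock: 9.52
eef_pos: [0.5974, -0.2873, 0.2497]
tool_rot: [-0.093, 0.996, -0.001, 0.002]
ft_force: [-0.2, 0.1, -0.2]
grip_width: 0.0473
grasp_force: 0.0
```

Call:
send_rows --steps "0.1 0 0 -0.02 0 0 0;0.1 0 0 -0.02 0 0 0;0.1 0 0 -0.02 0 0 0;0.1 0 0 0 0 0 0;0.1 0 0 0 0 0 0"

```text
clock: 9.93
eef_pos: [0.5961, -0.2869, 0.1874]
tool_rot: [-0.093, 0.996, 0.001, -0.001]
ft_force: [0.6, 0.3, 1.4]
grip_width: 0.0467
grasp_force: 0.0
```

Call:
send_rows --steps "-0.3 0 0 0 0 0 0;-0.6 0 0 0 0 0 0;-1 0 0 0 0 0 0;-1 0 0 0 0 0 0;-1 0 0 0 0 0 0"

```text
clock: 10.35
eef_pos: [0.5976, -0.2888, 0.1895]
tool_rot: [-0.093, 0.996, -0.001, 0.001]
ft_force: [0.6, -0.3, 6.1]
grip_width: 0.0145
grasp_force: 58.6
```

Call:
send_rows --steps "-1 0 0 0 0 0 0;-1 0 0 0 0 0 0;-1 0 0 0 0 0 0;-1 0 0 0 0 0 0;-1 0 0 0 0 0 0"

```text
clock: 10.77
eef_pos: [0.5976, -0.2888, 0.1895]
tool_rot: [-0.093, 0.996, -0.0, 0.001]
ft_force: [-0.2, 0.9, 6.0]
grip_width: 0.0145
grasp_force: 58.6
```

```bash
python3 br.py; python3 -c "
from h import *
o=get_obs();print(o['ft_force'],o['grip_width'])"
```

```text
[-0.45   0.586  0.475  1.458  0.    -0.636] [ 0.5976 -0.2888  0.1895]
[[-0.983 -0.185  0.003]
 [-0.185  0.983 -0.001]
 [-0.002 -0.001 -1.   ]]
0.153 2119 [ 0.5927 -0.2904  0.1586] [ 0.5968 -0.2895  0.1585]
0.17 583 [ 0.592  -0.2905  0.1862] [ 0.5946 -0.2894  0.185 ]
0.2 1771 [ 0.5898 -0.2909  0.2199] [ 0.5907 -0.2907  0.215 ]
0.235 4953 [ 0.5912 -0.2899  0.2482] [ 0.5941 -0.289   0.2475]
fix rotvec [ 0.0007  0.0026 -0.0001]
[-0.22592416  0.54377236  5.86971225] 0.014399326230492292
```

Call:
send_rows --steps "-1 0 0 0.005 0 0 0;-1 0 0 0.01 0 0 0;-1 0 0 0.012 0 0 0;-1 0 0 0 0 0 0;-1 0 0 0 0 0 0"

```text
clock: 11.23
eef_pos: [0.597, -0.2886, 0.2149]
tool_rot: [-0.093, 0.996, 0.0, 0.0]
ft_force: [0.3, -0.7, -0.5]
grip_width: 0.0143
grasp_force: 58.4
```

```bash
python3 -c "
from h import *
o=get_obs();print(o['ft_force'],o['eef_pos'])
f,P,K,W=cam('top');np.savez('top2',f=f,P=P,K=K,W=W)
w=P[130:190,350:385].reshape(-1,3);d=np.hypot(w[:,0]-.597,w[:,1]+.289)
q=w[(d<.026)&(w[:,2]>.12)&(w[:,2]<.25)];print(len(q),np.histogram(q[:,2],10))
# cup: points at rim height .082 or metal region
H=np.array([.615,.2]);bx=np.array([.983,-.184]);h=np.array([.184,.983])
D=P[:,:,:2]-H;s=D@bx;t=D@h
for sg in(-1,1):
  m=(s<0)&(s>-.112)&(t*sg>0)&(t*sg<.122)&(P[:,:,2]>.076)&(P[:,:,2]<.088)
  q=P[m];print(sg,len(q)); 
  if len(q)>10:
    c,r=cv2.minEnclosingCircle(q[:,:2].astype(np.float32)); print(c,r)
    A=np.c_[2*q[:,:2],np.ones(len(q))];x=np.linalg.lstsq(A,(q[:,:2]**2).sum(1),rcond=None)[0];print('fit',x[:2],np.sqrt(x[2]+x[:2]@x[:2]))
cv2.imwrite('pics/top2.png',cv2.resize(f[80:300,130:430,::-1],None,fx=2.6,fy=2.6))
"
```

```text
[ 0.34149598 -0.67687071 -0.5435268 ] [ 0.59700543 -0.28862716  0.21490242]
71 (array([ 1, 22,  3,  0, 37,  7,  0,  0,  0,  1]), array([0.13449103, 0.1448305 , 0.15516997, 0.16550944, 0.17584891,
       0.18618838, 0.19652785, 0.20686732, 0.21720679, 0.22754626,
       0.23788573]))
-1 59
(0.5396108627319336, 0.12222149968147278) 0.058001164346933365
fit [0.54866081 0.1352148 ] 0.03704390759288269
1 2
```

View pics/top2.png

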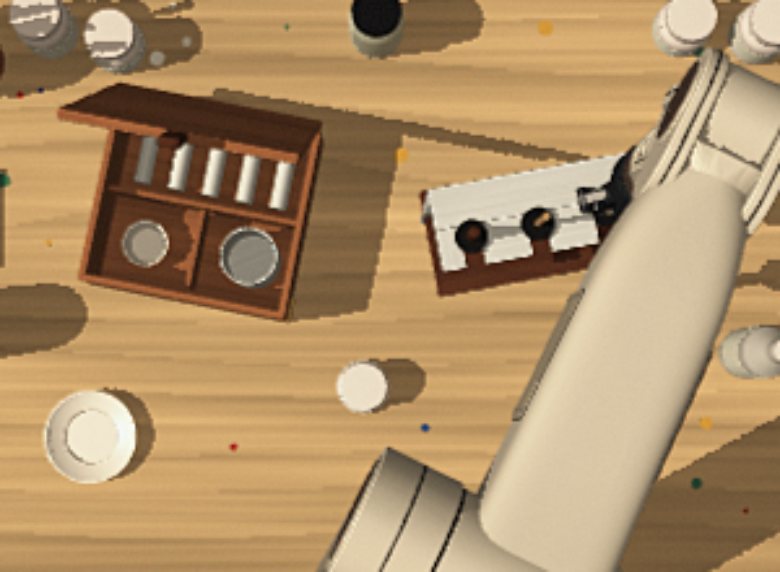

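Call:
send_rows --steps "-1 -0.015 -0.0028 0 0 0 0;-1 -0.022 -0.0041 0 0 0 0;-1 -0.022 -0.0041 0 0 0 0;-1 -0.022 -0.0041 0.01 0 0 0;-1 -0.022 -0.0041 0.025 0 0 0"

```text
clock: 11.7
eef_pos: [0.49, -0.3061, 0.2442]
tool_rot: [-0.093, 0.996, 0.004, -0.005]
ft_force: [-1.1, 0.7, -1.1]
grip_width: 0.0142
grasp_force: 58.5
```

Call:
send_rows --steps "-1 -0.01 0 0.03 0 0 0;-1 0 0.01 0.03 0 0 0;-1 0 0.02 0.025 0 0 0;-1 0 0.03 0 0 0 0;-1 0 0.03 0 0 0 0"

```text
clock: 12.12
eef_pos: [0.4838, -0.2176, 0.3351]
tool_rot: [-0.092, 0.996, -0.0, 0.001]
ft_force: [0.7, 0.2, -0.3]
grip_width: 0.0144
grasp_force: 58.7
```

Call:
send_rows --steps "-1 0 0.03 0 0 0 0;-1 0 0.03 0 0 0 0;-1 0 0.03 0 0 0 0;-1 0 0.03 0 0 0 0;-1 0 0.03 0 0 0 0"

```text
clock: 12.53
eef_pos: [0.4828, -0.0661, 0.3331]
tool_rot: [-0.093, 0.996, 0.001, -0.002]
ft_force: [-0.2, -0.3, -1.0]
grip_width: 0.0144
grasp_force: 58.7
```

```bash
python3 -c "
from h import *
o=get_obs();print(o['ft_force'],o['eef_pos'],o['joint_pos'].round(2));M=R.from_quat(o['tool_rot']).as_matrix();print(M[:,2])
s=np.load('top2.npz');K=s['K'];W=s['W']
for u,v in((249.5/2.6+130,256.5/2.6+80),):
  r=W[:3,:3]@np.linalg.inv(K)@[u,v,1];t=(.082-W[2,3])/r[2];print('cup',W[:3,3]+t*r)
f,P,K,W=cam('side');cv2.imwrite('pics/side3.png',cv2.resize(f[60:300,150:470,::-1],None,fx=2.4,fy=2.4))
tip=o['eef_pos']-[0,0,.1695];p=W[:3,:3].T@(tip-W[:3,3]);q=K@p/p[2];print('tip px crop',(q[0]-150)*2.4,(q[1]-60)*2.4)
"
```

```text
[-0.18862428 -0.33477548 -1.04498141] [ 0.48278528 -0.06609448  0.33311456] [-0.14  0.2   0.27  1.65  0.   -0.32]
[-0.00312078  0.00114431 -0.99999448]
cup [0.55158933 0.13844774 0.082     ]
tip px crop 320.9784924924581 267.32972458705757
```

View pics/side3.png

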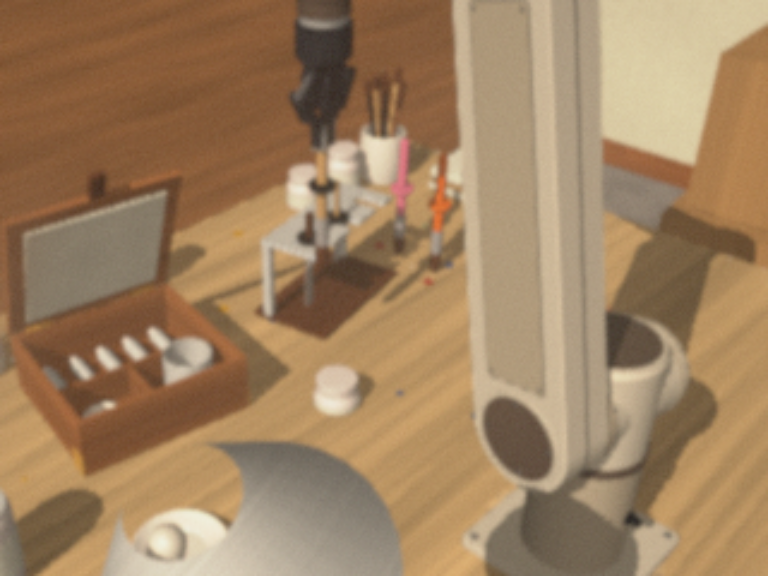

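The side view shows the brush held upright, tip at about (321,262) as predicted, with the lid standing up and the cup at (187,362). I'll move over the cup.

Call:
send_rows --steps "-1 0 0.03 0 0 0 0;-1 0.005 0.03 0 0 0 0;-1 0.01 0.03 0 0 0 0;-1 0.012 0.03 0 0 0 0;-1 0.012 0.03 0 0 0 0"

```text
clock: 13.0
eef_pos: [0.5223, 0.0836, 0.3334]
tool_rot: [-0.093, 0.996, 0.0, -0.001]
ft_force: [1.3, -0.5, 0.1]
grip_width: 0.0144
grasp_force: 58.9
```

Call:
send_rows --steps "-1 0.012 0.027 0 0 0 0;-1 0.01 0.018 0 0 0 0;-1 0.006 0.008 0 0 0 0;-1 0 0 0 0 0 0;-1 0 0 0 0 0 0"

```text
clock: 13.42
eef_pos: [0.5502, 0.1355, 0.3327]
tool_rot: [-0.093, 0.996, 0.0, -0.002]
ft_force: [0.1, -0.9, -1.1]
grip_width: 0.0143
grasp_force: 58.9
```

Call:
send_rows --steps "-1 0 0 -0.015 0 0 0;-1 0 0 -0.02 0 0 0;-1 0 0 -0.02 0 0 0;-1 0 0 -0.015 0 0 0;-1 0 0 0 0 0 0"

```text
clock: 13.83
eef_pos: [0.5479, 0.1335, 0.2604]
tool_rot: [-0.092, 0.996, -0.0, -0.004]
ft_force: [-0.8, -0.7, -1.7]
grip_width: 0.0146
grasp_force: 58.9
```

```bash
python3 -c "
from h import *
o=get_obs();print(o['ft_force'],o['eef_pos'],o['joint_pos'].round(2))
f,P,K,W=cam('wrist');cv2.imwrite('pics/w3.png',f[:,:,::-1])
for n,c in(('cup',[.55,.137,.082]),('tip',o['eef_pos']-[0,0,.1695])):
  p=W[:3,:3].T@(np.array(c)-W[:3,3]);print(n,(K@p/p[2]).round(0))
"
```

```text
[-0.80970676 -0.70963615 -1.73022987] [0.54792709 0.13354309 0.2604026 ] [0.24 0.37 0.31 1.52 0.   0.05]
cup [256. 166.   1.]
tip [253. 166.   1.]
```

View pics/w3.png

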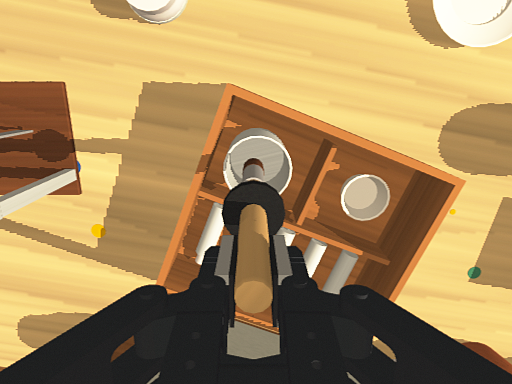

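The tip is at (254,165), inside the cup's circle centred at (258,163). Now the three strokes.

Call:
send_rows --steps "-1 0.001 0.001 -0.017 0 0 0;-1 0.001 0.001 -0.02 0 0 0;-1 0 0.001 -0.02 0 0 0;-1 0 0 -0.01 0 0 0;-1 0 0 0 0 0 0"

```text
clock: 14.3
eef_pos: [0.5512, 0.1376, 0.1955]
tool_rot: [-0.092, 0.996, 0.0, -0.003]
ft_force: [-0.6, 0.4, -1.0]
grip_width: 0.0145
grasp_force: 58.9
```

Call:
send_rows --steps "-1 0 0 0 0 0 0;-1 0 0 0.02 0 0 0;-1 0 0 0.02 0 0 0;-1 0 0 0.018 0 0 0;-1 0 0 0 0 0 0"

```text
clock: 14.72
eef_pos: [0.5553, 0.139, 0.2615]
tool_rot: [-0.093, 0.996, 0.001, 0.005]
ft_force: [0.9, 1.1, 0.1]
grip_width: 0.0142
grasp_force: 58.9
```

Call:
send_rows --steps "-1 0 0 0 0 0 0;-1 0 0 -0.02 0 0 0;-1 0 0 -0.02 0 0 0;-1 0 0 -0.018 0 0 0;-1 0 0 0 0 0 0"

```text
clock: 15.13
eef_pos: [0.5495, 0.1376, 0.1922]
tool_rot: [-0.093, 0.996, -0.0, -0.005]
ft_force: [-1.2, 0.2, -1.3]
grip_width: 0.0144
grasp_force: 58.9
```

Call:
send_rows --steps "-1 0 0 0 0 0 0;-1 0 0 0.02 0 0 0;-1 0 0 0.02 0 0 0;-1 0 0 0.018 0 0 0;-1 0 0 0 0 0 0"

```text
clock: 15.55
eef_pos: [0.555, 0.1391, 0.2608]
tool_rot: [-0.093, 0.996, 0.001, 0.004]
ft_force: [0.2, 0.4, 1.4]
grip_width: 0.0144
grasp_force: 58.9
```

Call:
send_rows --steps "-1 0 0 0 0 0 0;-1 0 0 -0.02 0 0 0;-1 0 0 -0.02 0 0 0;-1 0 0 -0.018 0 0 0;-1 0 0 0 0 0 0"

```text
clock: 15.97
eef_pos: [0.5493, 0.1377, 0.1919]
tool_rot: [-0.093, 0.996, -0.0, -0.005]
ft_force: [0.1, -0.0, -1.7]
grip_width: 0.0146
grasp_force: 58.9
```

Call:
send_rows --steps "-1 0 0 0 0 0 0;-1 0 0 0.02 0 0 0;-1 0 0 0.02 0 0 0;-1 0 0 0.018 0 0 0;-1 0 0 0 0 0 0"

```text
clock: 16.38
eef_pos: [0.555, 0.1391, 0.2607]
tool_rot: [-0.093, 0.996, 0.001, 0.004]
ft_force: [0.9, -1.0, -0.3]
grip_width: 0.0145
grasp_force: 58.9
```

Call:
send_rows --steps "-1 0 0 0.025 0 0 0;-1 -0.005 -0.01 0.03 0 0 0;-1 -0.015 -0.025 0.02 0 0 0;-1 -0.02 -0.03 0 0 0 0;-1 -0.022 -0.03 0 0 0 0"

```text
clock: 16.8
eef_pos: [0.4912, 0.043, 0.3314]
tool_rot: [-0.094, 0.996, 0.0, 0.001]
ft_force: [0.6, -0.4, -0.8]
grip_width: 0.0142
grasp_force: 58.9
```

Call:
send_rows --steps "-1 0 -0.033 0 0 0 0;-1 0 -0.035 0 0 0 0;-1 0 -0.035 0 0 0 0;-1 0 -0.035 0 0 0 0;-1 0 -0.035 0 0 0 0"

```text
clock: 17.22
eef_pos: [0.4902, -0.1311, 0.3305]
tool_rot: [-0.093, 0.996, 0.0, -0.0]
ft_force: [0.8, -0.9, -1.6]
grip_width: 0.014
grasp_force: 58.9
```

Call:
send_rows --steps "-1 0 -0.035 0 0 0 0;-1 0 -0.035 0 0 0 0;-1 0 -0.035 0 0 0 0;-1 0 -0.035 0 0 0 0;-1 0 -0.025 0 0 0 0"

```text
clock: 17.63
eef_pos: [0.49, -0.2976, 0.3298]
tool_rot: [-0.092, 0.996, -0.0, -0.001]
ft_force: [1.7, -0.3, 0.1]
grip_width: 0.0147
grasp_force: 58.9
```

Call:
send_rows --steps "-1 0 -0.01 -0.02 0 0 0;-1 0 0 -0.03 0 0 0;-1 0 0 -0.03 0 0 0;-1 0 0 -0.02 0 0 0;-1 0 0 0 0 0 0"

```text
clock: 18.05
eef_pos: [0.4877, -0.3032, 0.2247]
tool_rot: [-0.092, 0.996, 0.003, -0.005]
ft_force: [-0.8, 0.1, -1.9]
grip_width: 0.0146
grasp_force: 58.8
```

Call:
send_rows --steps "-1 0 0 0 0 0 0;-1 0 0 0 0 0 0;-1 0 0 0 0 0 0;-1 0 0 0 0 0 0;-1 0 0 0 0 0 0"

```text
clock: 18.47
eef_pos: [0.4912, -0.3049, 0.2315]
tool_rot: [-0.093, 0.996, -0.0, 0.0]
ft_force: [-0.1, -0.1, -1.3]
grip_width: 0.0143
grasp_force: 58.8
```

```bash
python3 -c "
from h import *
o=get_obs();print(o['ft_force'],o['eef_pos'],o['joint_pos'].round(2));M=R.from_quat(o['tool_rot']).as_matrix();print(M[:,1:].T)
f,P,K,W=cam('wrist')
for lo,hi in((.16,.225),):
  L=(P-o['eef_pos'])@M; # tool coords
  k=(np.abs(L[:,:,0])<.03)&(np.abs(L[:,:,1])<.03)
  for a in(-.01,0.0,.015,.03,.05,.07):
    q=L[k&(L[:,:,2]>a)&(L[:,:,2]<a+.012)];print(a,len(q),q[:,:2].mean(0).round(4) if len(q) else '',((q.min(0)+q.max(0))/2).round(4) if len(q) else '')
y=np.array([-.1845,.9828,0]);z=np.array([0,0,-1.]);T=np.stack([np.cross(y,z),y,z],1);print('fix',R.from_matrix(T@M.T).as_rotvec().round(4))
print('to entry',np.array([.4913,-.3088,.2135])-o['eef_pos'])
"
```

```text
[-0.07748494 -0.09667948 -1.27664802] [ 0.49121846 -0.30489102  0.23149533] [-0.56  0.39  0.27  1.45 -0.   -0.74]
[[-1.84882361e-01  9.82760264e-01 -8.81086951e-04]
 [ 8.45400223e-04 -7.37501133e-04 -9.99999371e-01]]
-0.01 263 [ 0.0059 -0.0007] [ 0.0037 -0.0007 -0.004 ]
0.0 223 [ 0.0059 -0.0008] [ 0.0039 -0.0006  0.006 ]
0.015 185 [ 0.0059 -0.0007] [ 0.0039 -0.0007  0.021 ]
0.03 1913 [ 0.0053 -0.0007] [ 0.0015 -0.0006  0.0344]
0.05 0  
0.07 4 [ 0.0078 -0.0006] [ 0.0079 -0.0011  0.0813]
fix [ 0.0007  0.0008 -0.0004]
to entry [ 8.15434399e-05 -3.90898293e-03 -1.79953344e-02]
```

Call:
send_rows --steps "-1 0 -0.004 -0.009 0 0 0;-1 0 0 -0.009 0 0 0;-1 0 0 0 0 0 0;-1 0 0 0 0 0 0;-1 0.01 0.0019 0 0 0 0"

```text
clock: 18.93
eef_pos: [0.4991, -0.3068, 0.2117]
tool_rot: [-0.092, 0.996, 0.001, -0.002]
ft_force: [-0.5, 0.5, -1.4]
grip_width: 0.0143
grasp_force: 58.9
```

Call:
send_rows --steps "-1 0.015 0.0028 0 0 0 0;-1 0.015 0.0028 0 0 0 0;-1 0.015 0.0028 0 0 0 0;-1 0.01 0.0019 0 0 0 0;-1 0.01 0.0019 0 0 0 0"

```text
clock: 19.35
eef_pos: [0.5671, -0.2939, 0.2119]
tool_rot: [-0.093, 0.996, 0.0, -0.0]
ft_force: [0.2, -1.1, -1.3]
grip_width: 0.0141
grasp_force: 58.9
```

Call:
send_rows --steps "-1 0.01 0.0019 0 0 0 0;-1 0.01 0.0019 0 0 0 0;-1 0.01 0.0019 0 0 0 0;-1 0 0 0 0 0 0;-1 0 0 0 0 0 0"

```text
clock: 19.77
eef_pos: [0.5961, -0.2883, 0.2115]
tool_rot: [-0.093, 0.996, 0.001, -0.001]
ft_force: [-0.6, 0.4, -0.9]
grip_width: 0.0143
grasp_force: 58.9
```

Call:
send_rows --steps "-1 0.001 0 -0.008 0 0 0;-1 0 0 -0.008 0 0 0;-1 0 0 -0.006 0 0 0;-1 0 0 0 0 0 0;-1 0 0 0 0 0 0"

```text
clock: 20.18
eef_pos: [0.5957, -0.2888, 0.1896]
tool_rot: [-0.092, 0.996, 0.001, -0.001]
ft_force: [0.0, -0.4, 0.6]
grip_width: 0.0142
grasp_force: 59.1
```

```bash
python3 -c "
from h import *
o=get_obs();print(o['ft_force'],o['eef_pos'])
f,P,K,W=cam('wrist');w=P.reshape(-1,3);d=np.hypot(w[:,0]-.597,w[:,1]+.289);q=w[(d<.022)&(d>.011)&(w[:,2]>.13)&(w[:,2]<.19)];print(np.percentile(q[:,2],[10,25,50,75,90]))"
```

```text
[ 0.02126032 -0.43318434  0.55473765] [ 0.59572439 -0.2888177   0.1895954 ]
[0.15131177 0.15786486 0.15860901 0.15911809 0.15952473]
```

The collar's top is at 0.1586, so it rests on the plate. I'll release it and rise.

Call:
send_rows --steps "-0.6 0 0 0 0 0 0;-0.3 0 0 0 0 0 0;0 0 0 0 0 0 0;0.1 0 0 0 0 0 0;0.1 0 0 0 0 0 0"

```text
clock: 20.65
eef_pos: [0.5965, -0.2887, 0.1898]
tool_rot: [-0.093, 0.996, 0.001, -0.001]
ft_force: [-0.9, -0.5, 1.5]
grip_width: 0.0469
grasp_force: 0.0
```

Call:
send_rows --steps "0.1 0 0 0.01 0 0 0;0.1 0 0 0.02 0 0 0;0.1 0 0 0.025 0 0 0;0.1 0 0 0.025 0 0 0;0.1 0 0 0.025 0 0 0"

```text
clock: 21.07
eef_pos: [0.5962, -0.2886, 0.2969]
tool_rot: [-0.093, 0.996, 0.0, -0.001]
ft_force: [1.4, -1.3, 0.6]
grip_width: 0.047
grasp_force: 0.0
```

Call:
send_rows --steps "0.1 -0.03 0 0.02 0 0 0;0.1 -0.04 0 0 0 0 0;0.1 -0.04 0 0 0 0 0;0.1 -0.04 0 0 0 0 0;0.1 -0.04 0 0 0 0 0"

```text
clock: 21.48
eef_pos: [0.4048, -0.2885, 0.3157]
tool_rot: [-0.093, 0.996, -0.0, -0.0]
ft_force: [-0.2, -1.4, 0.4]
grip_width: 0.0473
grasp_force: 0.0
```

Call:
send_rows --steps "0.1 0 0 0 0 0 0;0.1 0 0 0 0 0 0;0.1 0 0 0 0 0 0;0.1 0 0 0 0 0 0;0.1 0 0 0 0 0 0"

```text
clock: 21.9
eef_pos: [0.4079, -0.2889, 0.3149]
tool_rot: [-0.093, 0.996, 0.0, -0.001]
ft_force: [-0.4, 0.7, 0.1]
grip_width: 0.0465
grasp_force: 0.0
```

```bash
python3 lid.py; python3 -c "
from h import *
f,P,K,W=cam('top')
w=P[120:210,330:400].reshape(-1,3);d=np.hypot(w[:,0]-.597,w[:,1]+.289)
for lo,hi in((.153,.164),(.17,.2),(.2,.23),(.235,.25)):
  q=w[(d<.035)&(w[:,2]>lo)&(w[:,2]<hi)];print(lo,len(q),q.mean(0).round(4) if len(q) else '')
s=np.load('top0.npz')
print([np.nanmedian(np.abs(P[a:b,c:d,2]-s['P'][a:b,c:d,2])).round(4) for a,b,c,d in((160,178,300,345),(220,238,262,280),(195,220,85,120),(235,262,150,180),(205,225,405,440))])"
```

```text
[-0.616  0.224  0.255  1.604 -0.    -0.803] [ 0.4079 -0.2889  0.3149] [-0.001  0.001 -1.   ] [-0.4  0.7  0.1]
lid ang by tcp 0.7862630431830433 0.3385247729072805
791
0.05 77 [0.0151 0.0766]
0.09 125 [0.028  0.1102]
0.13 135 [0.0431 0.1502]
0.16999999999999998 154 [0.059  0.1898]
0.20999999999999996 300 [0.0773 0.2259]
lid ang cam 1.1913372
0.153 137 [ 0.5966 -0.285   0.1568]
0.17 10 [ 0.5946 -0.282   0.1845]
0.2 14 [ 0.5926 -0.2825  0.2131]
0.235 26 [ 0.5957 -0.2862  0.2443]
[np.float64(0.0027), np.float64(0.003), np.float64(0.003), np.float64(0.0031), np.float64(0.691)]
```

The brush hangs as it did at the start, the lid is unchanged, and the arm is clear. Handing in.

```bash
python3 -c "
from workcell import *
print(job_done())"
```

```text
the job is handed in; nothing more can be done
None
```

The job is handed in, though no verdict came back: the lid stands at about 70° (camera fit 1.19 rad), the thick brush made three strokes in the cup and hangs in its own slot again, and I saw nothing else moved, though I didn't recheck the flask.

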